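Slide a module carrier into a screened test box until it drops into the hidden nest

ROBOT

A 7-joint arm with a two-finger parallel gripper is mounted at the origin on a cart in front of the work surface, level with it; the furniture and walls round the work are solid. World frame = base frame: x ahead of the robot, y to its left, z up, the work surface at z = 0. Lengths are in m, angles in rad, forces in N, time in s.
With the tool pointing down it reaches from about 0.35 to 0.9 m from the base axis. Payload 8.1 kg.
Tool frame: the origin (TCP) lies between the finger pads; the fingertips stand 22 mm ahead of it and the grasp point (between the pads) lies 3 mm ahead of it (arm.tip_reach is the distance from the TCP to the fingertips, in m); z points along the fingers, y is the line along which they close (so a half turn about z gives the same grasp; the last joint's range is limited). The gripper opens to 92 mm and grips with 3 to 60 N. Pads are 19 mm wide; open, the fingers measure 130 mm over their backs; the gripper's body (75 mm by 190 mm) begins 47 mm behind the grasp point.
Start: joints at [1.057, 0.434, 0.025, 1.573, -0.012, 1.134, -0.075], TCP at [0.25, -0.573, 0.249] pointing down, gripper open.
Joint ranges: [-2.62, 2.62], [-0.44, 2.09], [-1.27, 1.32], [0.08, 2.57], [-1.32, 4.46], [0.12, 2], [-2.74, 2.74]. Speed limits (rad/s): [2.22, 2.22, 3.01, 3.01, 3.14, 3.14, 3.14].

INTERFACE

Orientations are given as a rotation vector (axis times angle).
In Python, from cell import telemetry, vision, job, arm gives the robot as it stands. The module is installed in compiled form; this text tells all that it offers.
- The arm moves only by the shell command python3 -m creep 'ROWS' [FORCE]. ROWS is text: rows parted by semicolons, each of 7 numbers parted by spaces: the finger opening in cm, from 0 to 9.18, then the shift along the tool's x, y, z in cm, then the turn, a rotation vector about the tool's x, y, z in degrees. A call has 1 to 5 rows; each row is the pose to reach, as a shift and turn from the pose commanded when the call began, along the tool's axes at that moment; what a row does not reach only later rows make up. A row lasts 1/8 s, in which the tool goes at most 62.5 mm and 10.7 degrees, less where a joint would pass 70% of its speed; a pose out of reach is approached as far as the arm can. A call with a gripper value outside its range is refused whole. The fingers move at their own pace and stop on an object; FORCE is the grip in N (left out, the last holds). Time passes only in rows, so rows that repeat a pose let the fingers close. It gives the time, the measured TCP pose, the force, the opening and the grip force at its end, in the units of the state.
- telemetry.observe(): the state, without advancing time (a new reading comes with each control period).
- vision.get_image(name): name is "side" or "top"; returns the picture (400x640x3 uint8, red, green, blue); there is no depth.
- vision.camera_info(name): a dict with "fov_y" (degrees; the focal length in pixels is half the picture's height over the tangent of half this angle, whatever the lens; pixels are square), "cx", "cy" (the principal point, pixels), "extrinsics" (4x4, takes a point from camera to world coordinates). Camera axes: x right, y down, z forward; pixel columns grow to the right and rows downward; lengths in m; the calibration is good to about 2 mm. A picture is of the moment at which its call begins. camera_info takes no time and is no camera call.
- job.sign_off(): hands the job in; it is judged then, once.
The state is a dict: "clock": time; "joints": joint angles; "dq": joint speeds; "joint_efforts": joint torques, N m; "position": TCP position; "ee_rot": TCP orientation; "force": force on the tool from outside, world axes, zero at the start; "ft_torque": the same for the moment, N m; "width": opening from 0.0 (shut) to 1.0 (fully open); "gripper_force": force on a finger pad.
Only numpy, scipy, OpenCV 4.12 (cv2) and the standard library are available. Lean on these libraries where they do the work, as an engineer would, in place of code of your own. Each camera call takes 0.05 s, during which the arm holds its last target. There are 200 camera calls.

TASK

Set the aluminium module carrier on the open deck of the screened test box, block end toward the mouth, and push it in under the hood by its black end plate until you feel its block drop into the hidden recess in the floor. Leave it sitting flat, fully down in the recess, and let go.

Things in the scene. Friction and masses are not known exactly. Their poses are not given: they have to be found in the camera images.
- carrier: Loose module carrier, about 0.3 kg, lying flat. Bare aluminium block 50 mm long (x), 44 wide (y), 26 high, dark grooves on top; a 14 mm wide tail (z 18 to 26) joins its back to a black end plate. Origin: centre of the block's underside; +x = nose, away from the plate; z up. Mass centre 13 to 17 mm behind the origin; it rests on the block alone. Lift it by the 44 mm width.
- end_plate (a point): Centre of the back face of the carrier's black upright end plate, 110 mm behind and 33 mm above the carrier's origin. The plate is 44 mm wide, 10 thick, 42 high (z 12 to 54 mm over the carrier's underside). Axes as the carrier. Push here, towards the nose. Keep the raised wrist clear of the white lamp arm that crosses above the rear right of the bench.
- test_box: Screened test box, fixed: grey base and hood, bare aluminium open deck in front, 110 mm wide, 275 long. Origin: on the bench below the mouth's centre (hood's front face); +x into the hood, z up. Deck top z 30 mm, open from x -150 to 0, going on inside at the same height. Hood 125 mm deep, roof top z 164, carrying handle on it to z 186, at x 36 to 104.
- mouth (a point): Middle of the mouth's lower edge, at deck height: box x 0, z 30 mm. The mouth is 61 mm wide and 45 high. Two rails 5 mm high on the deck guide the block: 50 mm apart from x -60 inwards; from there out to x -95 they flare to about 74 mm. Inside, the floor has a recess 56 mm long, 50 wide, 9 deep (floor z 21), out of sight; its near edge lies anywhere from 15 to 50 mm inside the mouth.
- brow (a point): Middle of the lower front edge of the roof's brow, which overhangs the deck by 40 mm: box x -40, z 153 mm. A hand must lean back 30 to 45 degrees to finish the push below it. Pushed, the block tips up to 14 degrees nose down over the recess (end plate rises about 20 mm), drops, and meets the far wall: 1 to 2 N friction becomes a firm stop. Seated, the plate is 19 to 60 mm before the mouth.
Things that resemble listed ones, but are neither listed nor needed, are in the scene too. What is meant by the carrier is not orange, and is the larger of those in its own colour.

How it is judged:
By the outcome, as a careful person would: the job done as asked, in the order asked, and still so for the second after the job is handed in, with the robot touching nothing.
It also fails if it takes over 58 s, if anything falls off the work surface, if the arm or the gripper's body presses on something with over 40 N, if the wrist force passes 120 N, or if a joint passes its speed limit or range.

## Working session

There is one attempt and no reset: what is moved stays moved. The work goes in short steps, Python scripts to look and compute and a shell command to move; the robot and the scene stay as the last step left them, time stands still between calls to the robot, and variables do not carry over. Pictures are saved under pics/ and viewed, at most 10 in all, crops included, and the job is handed in when it is done.

```bash
mkdir -p pics; python3 - <<'E'
from cell import telemetry, vision, job, arm
import cv2, numpy as np
for n in("side","top"):
    im=vision.get_image(n); cv2.imwrite(f"pics/{n}0.png",im[:,:,::-1]); c=vision.camera_info(n); print(n,c["fov_y"],c["cx"],c["cy"]); print(np.round(c["extrinsics"],4).tolist())
s=telemetry.observe(); print(s, arm.tip_reach)
E
```

```text
side 45.60666547010192 318.0216220057009 203.1228829059388
[[-0.3835, -0.7489, 0.5405, 0.0048], [-0.9235, 0.3141, -0.2201, 0.208], [-0.0049, -0.5836, -0.8121, 1.0576], [0.0, 0.0, 0.0, 1.0]]
top 47.188137939824266 319.04124064728984 200.2701896827201
[[-0.1015, -0.9366, 0.3353, 0.2715], [-0.9948, 0.0945, -0.0371, -0.0226], [0.003, -0.3373, -0.9414, 1.1036], [0.0, 0.0, 0.0, 1.0]]
{'clock': 0.1, 'joints': array([ 1.05737571,  0.4351687 ,  0.02498802,  1.57398378, -0.01158474,
        1.13399026, -0.07507609]), 'dq': array([-0.00073128,  0.00213981,  0.00137327, -0.00166016,  0.0001236 ,
        0.00047276, -0.00026443]), 'joint_efforts': array([ 3.22723659e-03, -6.69131541e+01,  9.88004319e-01, -3.15146434e+01,
       -6.05121371e-02,  3.74553446e-02,  7.86168357e-05]), 'position': array([ 0.24937895, -0.57264158,  0.24802267]), 'ee_rot': array([-3.07425487e+00, -6.40434386e-01,  6.75476125e-04]), 'force': array([-0.24620517,  0.65247613, -0.53558886]), 'ft_torque': array([0.0107209 , 0.03292747, 0.04408972]), 'gripper_force': 0.0, 'width': 1.0033167012580493} 0.022
```

View pics/top0.png

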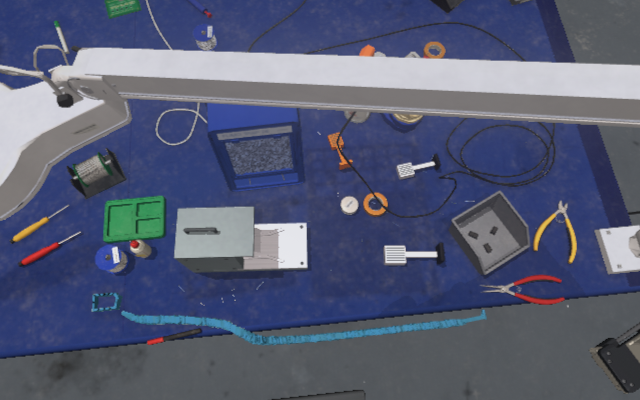

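View pics/side0.png

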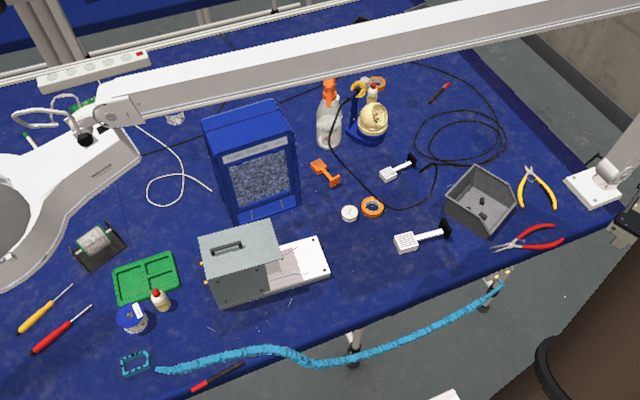

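The top view shows three carrier-like things: a large silver one at about (412,254), a small silver one at (418,168) and an orange one at (338,150). The large silver one fits, being not orange and the larger in its colour. The box has its hood at (215,238) and its deck to the right, ending at (307,247). I'll confirm this in one enlarged crop of both views.

```bash
cat > h.py <<'E'
import numpy as np, cv2
from cell import telemetry, vision
from scipy.spatial.transform import Rotation as R
def cam(n):
    c=vision.camera_info(n); f=200/np.tan(np.radians(c["fov_y"]/2)); return f,c["cx"],c["cy"],np.array(c["extrinsics"])
def ray(n,p):
    f,cx,cy,E=cam(n); d=E[:3,:3]@np.array([(p[0]-cx)/f,(p[1]-cy)/f,1]); return E[:3,3],d
def onz(n,p,z):
    o,d=ray(n,p); return o+d*(z-o[2])/d[2]
def tri(a,b):
    o,d=ray("top",a); q,e=ray("side",b)
    t=np.linalg.lstsq(np.c_[d,-e],q-o,rcond=None)[0]; A=o+d*t[0];B=q+e*t[1]; return (A+B)/2,np.linalg.norm(A-B)
def proj(n,P):
    f,cx,cy,E=cam(n); c=(np.atleast_2d(P)-E[:3,3])@E[:3,:3]; return np.c_[cx+f*c[:,0]/c[:,2],cy+f*c[:,1]/c[:,2]]
E
python3 - <<'E'
import cv2,numpy as np
t=cv2.imread("pics/top0.png");s=cv2.imread("pics/side0.png")
a=cv2.resize(t[190:290,170:450],None,fx=2.8,fy=2.8,interpolation=cv2.INTER_CUBIC)
b=cv2.resize(s[205:310,190:470],None,fx=2.8,fy=2.8,interpolation=cv2.INTER_CUBIC)
cv2.imwrite("pics/c1.png",np.vstack([a,b]))
E
```

```text
(no output)
```

View pics/c1.png

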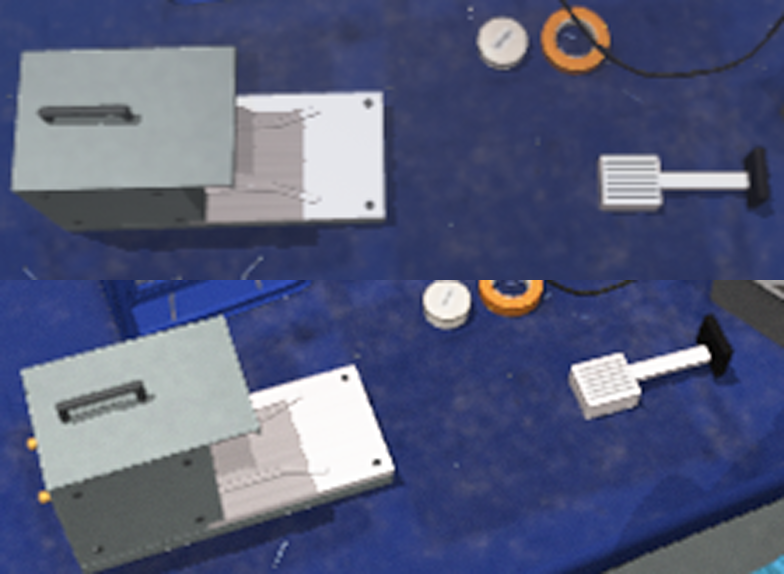

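The crop confirms the large silver carrier, with its grooved block on the left and black plate on the right (top view px 437,254). The box mouth faces the carrier. Next I fit both poses from corners in both views.

```bash
cat > fit.py <<'E'
from h import *
from scipy.optimize import least_squares
T=lambda x,y:(170+x/2.8,190+y/2.8)
S=lambda x,y:(190+x/2.8,205+(y-280)/2.8)
def fit(obs,x0):
    obs=[(n,np.array(p),np.array(m)) for n,p,m in obs]
    def res(v,full=False):
        c,s=np.cos(v[2]),np.sin(v[2]); r=[]
        for n,p,m in obs:
            P=[v[0]+c*m[0]-s*m[1],v[1]+s*m[0]+c*m[1],m[2]]; r.append(proj(n,P)[0]-p)
        return np.array(r) if full else np.ravel(r)
    q=least_squares(res,x0,loss="soft_l1"); return q.x,res(q.x,True)
if __name__=="__main__":
    a=.025;b=.022
    car=[("top",T(599,155),(a,-b,.026)),("top",T(660,154),(-a,-b,.026)),
     ("side",S(569,377),(a,-b,.026)),("side",S(627,353),(-a,-b,.026)),
     ("side",S(640,408),(-a,b,0)),("side",S(589,418),(a,b,0)),("top",T(661,209),(-a,b,0)),("top",T(602,211),(a,b,0)),
     ("top",T(764,148),(-.110,-b,.054)),("side",S(711,315),(-.110,-b,.054))]
    box=[("top",T(384,92),(-.15,-.055,.03)),("top",T(385,217),(-.15,.055,.03)),
     ("side",S(355,367),(-.15,-.055,.03)),("side",S(394,470),(-.15,.055,.03)),
     ("top",T(235,46),(-.04,-.055,.164)),("top",T(235,186),(-.04,.055,.164)),("top",T(22,52),(.125,-.055,.164)),("top",T(12,190),(.125,.055,.164)),
     ("side",S(225,317),(-.04,-.055,.164)),("side",S(260,430),(-.04,.055,.164)),("side",S(21,371),(.125,-.055,.164)),("side",S(50,490),(.125,.055,.164))]
    for o,g in((car,(.3,-.2,1.57)),(box,(.3,.1,1.57))):
        v,r=fit(o,g); print(np.round(v[:2],4),np.degrees(v[2]).round(1)); print(r.round(1).tolist())
E
python3 fit.py
```

```text
[ 0.4987 -0.2343] 84.8
[[1.0, 0.6], [-0.1, 0.7], [1.0, -4.2], [-1.6, -0.6], [-0.8, -0.9], [-0.7, 0.7], [-1.1, 1.3], [-0.5, 0.8], [0.9, -0.4], [0.8, -1.5]]
[0.5532 0.1251] 85.8
[[-0.5, 0.6], [0.0, 0.5], [-0.2, -0.7], [0.2, -0.6], [0.6, 0.4], [-0.5, 0.3], [0.2, 0.2], [-0.2, 1.0], [-0.3, -1.0], [0.5, -0.9], [0.1, -0.5], [-1.0, -0.1]]
```

```bash
cat > ov.py <<'E'
from h import *
def boxpts(x0,x1,y0,y1,z0,z1): return np.array([[x,y,z] for z in(z0,z1) for x,y in((x0,y0),(x1,y0),(x1,y1),(x0,y1))])
CAR=[boxpts(-.025,.025,-.022,.022,0,.026),boxpts(-.110,-.100,-.022,.022,.012,.054)]
BOX=[boxpts(-.15,0,-.055,.055,0,.03),boxpts(-.04,.125,-.055,.055,.153,.164),boxpts(-.06,0,-.025,.025,.03,.035)]
def draw(n,im,items,x0,y0,w,h,k):
    o=cv2.resize(im[y0:y0+h,x0:x0+w],None,fx=k,fy=k,interpolation=cv2.INTER_CUBIC)
    for prims,(x,y,a),z in items:
        M=R.from_euler("z",a,degrees=True).as_matrix()
        for B in prims:
            p=((proj(n,B@M.T+[x,y,z])-[x0,y0]+.5)*k).astype(int)
            for i,j in [(0,1),(1,2),(2,3),(3,0),(4,5),(5,6),(6,7),(7,4),(0,4),(1,5),(2,6),(3,7)]:
                cv2.line(o,tuple(map(int,p[i])),tuple(map(int,p[j])),(0,0,255),1)
    return o
E
python3 - <<'E'
from ov import *
it=[(CAR,(.4987,-.2343,84.8),0)]
a=draw("top",cv2.imread("pics/top0.png"),it,375,235,75,40,8); b=draw("side",cv2.imread("pics/side0.png"),it,385,210,75,50,6)
b=cv2.copyMakeBorder(b,0,0,0,a.shape[1]-b.shape[1],0)
cv2.imwrite("pics/o1.png",np.vstack([a[:300],b[:300]]))
E
```

```text
(no output)
```

View pics/o1.png

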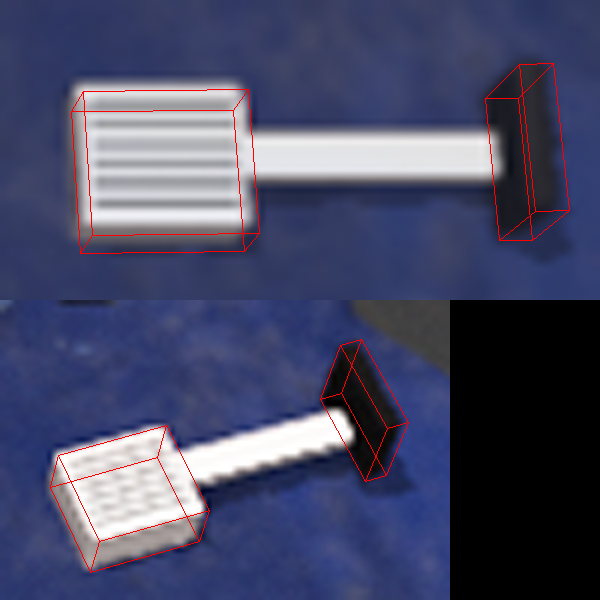

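Overlay: the model matches to about 1 px, except that the carrier sits slightly higher and further left in the top view (block top edge at crop (75,82) to (243,82)). I'll refit with these sharper corners.

```bash
python3 - <<'E'
from fit import *
T=lambda x,y:(375+x/8-.5,235+y/8-.5)
S=lambda x,y:(385+x/6-.5,210+(y-300)/6-.5)
a=.025;b=.022
t=[("top",T(75,82),(a,-b,.026)),("top",T(243,82),(-a,-b,.026)),("top",T(77,240),(a,b,0)),("top",T(250,241),(-a,b,0)),("top",T(501,157),(-.1,0,.026)),("top",T(250,157),(-a,0,.026)),("top",T(553,66),(-.11,-b,.054))]
s=[("side",S(55,457),(a,-b,.026)),("side",S(165,426),(-a,-b,.026)),("side",S(91,572),(a,b,0)),("side",S(203,543),(-a,b,0)),("side",S(362,340),(-.11,-b,.054)),("side",S(408,425),(-.11,b,.054))]
for o in(t,s,t+s):
    v,r=fit(o,(.5,-.23,1.5)); print(np.round(v[:2],4),np.degrees(v[2]).round(1)); print(r.round(1).tolist())
T=lambda x,y:(170+x/2.8-.3,190+y/2.8-.3)
S=lambda x,y:(190+x/2.8-.3,205+(y-280)/2.8-.3)
t=[("top",T(384,92),(-.15,-.055,.03)),("top",T(385,217),(-.15,.055,.03)),("top",T(235,46),(-.04,-.055,.164)),("top",T(235,186),(-.04,.055,.164)),("top",T(22,52),(.125,-.055,.164)),("top",T(12,190),(.125,.055,.164))]
s=[("side",S(355,367),(-.15,-.055,.03)),("side",S(394,470),(-.15,.055,.03)),("side",S(225,317),(-.04,-.055,.164)),("side",S(260,430),(-.04,.055,.164)),("side",S(21,371),(.125,-.055,.164)),("side",S(50,490),(.125,.055,.164))]
for o in(t,s,t+s):
    v,r=fit(o,(.5,.1,1.5)); print(np.round(v[:2],4),np.degrees(v[2]).round(1))
E
```

```text
[ 0.5014 -0.2337] 83.6
[[0.8, -0.1], [0.5, 0.1], [-0.2, 0.3], [-1.4, 0.4], [-0.0, 0.0], [0.1, -0.3], [-0.1, -0.4]]
[ 0.4984 -0.234 ] 84.7
[[0.5, -0.1], [0.2, 0.1], [-0.1, 0.3], [-0.7, -0.1], [-0.1, 0.0], [0.1, -0.2]]
[ 0.5001 -0.2339] 84.1
[[0.9, 0.5], [0.6, 0.5], [0.0, 0.9], [-1.1, 0.9], [0.1, 0.1], [0.3, 0.1], [-0.0, -0.3], [0.2, -0.7], [0.0, -0.4], [-0.6, -0.3], [-1.1, -0.5], [-0.2, -0.1], [-0.2, -0.3]]
[0.5551 0.1255] 85.9
[0.5527 0.1258] 85.7Traceback (most recent call last):
  File "<stdin>", line 14, in <module>
  File "fit.py", line 12, in fit
    q=least_squares(res,x0,loss="soft_l1"); return q.x,res(q.x,True)
    return func(*args, **kwargs)
    result = trf(vector_fun.fun, vector_fun.jac, x0, f0, J0, lb, ub, ftol, xtol,
                 gtol, max_nfev, x_scale, loss_function, tr_solver,
                 tr_options.copy(), verbose, callback=callback_wrapped)
    return trf_no_bounds(
        fun, jac, x0, f0, J0, ftol, xtol, gtol, max_nfev, x_scale,
        loss_function, tr_solver, tr_options, verbose, callback=callback)
    f_new = fun(x_new)
    self._update_fun()
    ~~~~~~~~~~~~~~~~^^
    self.f = self.fun_wrapped(xp_copy(self.x))
             ~~~~~~~~~~~~~~~~^^^^^^^^^^^^^^^^^
    return np.atleast_1d(self.fun(x))
                         ~~~~~~~~^^^
    return self.f(x, *self.args, **self.kwargs)
           ~~~~~~^^^^^^^^^^^^^^^^^^^^^^^^^^^^^^
  File "fit.py", line 10, in res
    P=[v[0]+c*m[0]-s*m[1],v[1]+s*m[0]+c*m[1],m[2]]; r.append(proj(n,P)[0]-p)
                                                             ~~~~^^^^^
  File "h.py", line 14, in proj
    f,cx,cy,E=cam(n); c=(np.atleast_2d(P)-E[:3,3])@E[:3,:3]; return np.c_[cx+f*c[:,0]/c[:,2],cy+f*c[:,1]/c[:,2]]
              ~~~^^^
  File "h.py", line 5, in cam
    c=vision.camera_info(n); f=200/np.tan(np.radians(c["fov_y"]/2)); return f,c["cx"],c["cy"],np.array(c["extrinsics"])
ValueError: time passes only in moves, steps and waits
```

```bash
sed -i 's/^def cam(n):/import functools\n@functools.cache\ndef cam(n):/' h.py
cat > to.py <<'E'
# to.py x y z yaw lean : world TCP target; tool x at yaw when lean 0; lean tips hand back (away from +tool x)
import sys; from h import *
s=telemetry.observe(); x,y,z,yaw,lean=map(float,sys.argv[1:6])
Rc=R.from_rotvec(s["ee_rot"]); Rg=R.from_euler("z",yaw,degrees=True)*R.from_euler("x",180,degrees=True)*R.from_euler("y",lean,degrees=True)
print("shift cm",(Rc.inv().apply(np.array([x,y,z])-s["position"])*100).round(2),"turn deg",(Rc.inv()*Rg).as_rotvec(degrees=True).round(1),
 "goal z",Rg.as_matrix()[:,2].round(2),"now",s["position"].round(4),"t",round(s["clock"],2),"F",s["force"].round(1),"w",round(s["width"]*9.18,2),"j",s["joints"].round(2))
E
python3 - <<'E'
from h import *
o,d=ray("top",(130,98));_,e=ray("top",(640,122)); n1=np.cross(d,e)
q,f=ray("side",(140,122));_,g=ray("side",(640,10)); n2=np.cross(f,g)
u=np.cross(n1,n2);u/=np.linalg.norm(u); p=np.linalg.solve(np.array([n1,n2,u]),[n1@o,n2@q,u@o])
for y in(-.4,-.2,0,.2): print(p+u*(y-p[1])/u[1])
print("bin",tri((453,222),(443,205)), onz("top",(453,222),.06))
print("gray deco start",onz("top",(600,230),.03))
E
python3 to.py .501 -.244 .12 84.2 0
```

```text
[ 0.57182034 -0.4         0.51844174]
[ 0.62195556 -0.2         0.48721207]
[0.67209078 0.         0.4559824 ]
[0.72222601 0.2        0.42475274]
bin (array([ 0.57764816, -0.39951922, -0.01404934]), np.float64(0.0030846194531648882)) [ 0.55645688 -0.37566798  0.06      ]
gray deco start [ 0.50849117 -0.73872889  0.03      ]
shift cm [ 36.19 -20.06  12.82] turn deg [ -0.1  -0.  -60.7] goal z [ 0. -0. -1.] now [ 0.2494 -0.5726  0.248 ] t 0.1 F [-0.2  0.7 -0.5] w 9.21 j [ 1.06  0.44  0.02  1.57 -0.01  1.13 -0.08]
```

```bash
python3 -m creep '9.1 5 -2.8 0 0 0 -8; 9.1 10 -5.6 1 0 0 -17; 9.1 15 -8.4 3 0 0 -26; 9.1 20 -11.2 5 0 0 -35; 9.1 25 -14 7 0 0 -43' 40; python3 to.py .501 -.244 .10 84.2 0
```

```text
clock: 0.72
position: [0.4236, -0.3433, 0.1781]
ee_rot: [2.623, 1.729, 0.0]
force: [0.5, 0.2, 0.4]
width: 0.99
gripper_force: 0.0
shift cm [12.17  3.2   7.81] turn deg [  0.    0.  -17.4] goal z [ 0. -0. -1.] now [ 0.4236 -0.3433  0.1781] t 0.72 F [0.5 0.2 0.4] w 9.09 j [ 0.76  0.39 -0.23  1.84  0.11  0.92  0.07]
```

```bash
python3 -m creep '9.1 5 1.2 2 0 0 -9; 9.1 10 2.5 4 0 0 -17.4; 9.1 12.17 3.2 7.8 0 0 -17.4; 9.1 12.17 3.2 7.8 0 0 -17.4; 9.1 12.17 3.2 7.8 0 0 -17.4'; python3 to.py .5 -.244 .026 84.2 0; python3 - <<'E'
from h import *
a=vision.get_image("top")[200:300,340:480,::-1];b=vision.get_image("side")[170:290,340:480,::-1]
cv2.imwrite("pics/g1.png",np.hstack([cv2.resize(a,(400,286),interpolation=3),cv2.resize(b,(400,343),interpolation=3)[:286]]))
E
```

```text
clock: 1.35
position: [0.5002, -0.247, 0.1011]
ee_rot: [2.337, 2.1, -0.001]
force: [-0.2, -0.9, 0.4]
width: 0.992
gripper_force: 0.0
shift cm [ 0.3  -0.05  7.51] turn deg [-0.   0.  -0.3] goal z [ 0. -0. -1.] now [ 0.5002 -0.247   0.1011] t 1.35 F [-0.2 -0.9  0.4] w 9.11 j [ 0.58  0.52 -0.3   1.88  0.21  0.78  0.06]
```

View pics/g1.png

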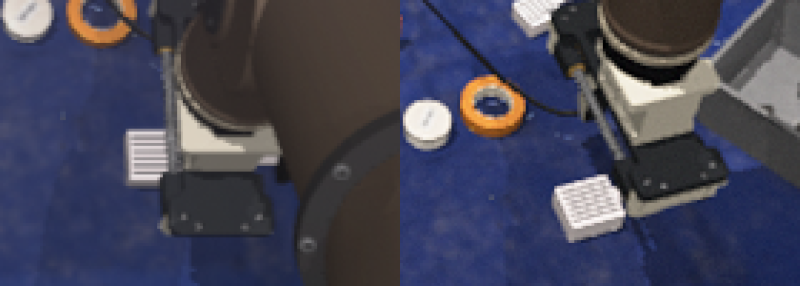

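The hand is over the carrier, with the block nose showing at its left edge (crop (147,157) in top, (590,207) in side). The fingers are above and either side of it. Descending.

```bash
python3 -m creep '9.1 .3 0 3 0 0 0; 9.1 .3 0 6 0 0 0; 9.1 .3 0 7.5 0 0 0; 9.1 .3 0 7.5 0 0 0; 9.1 .3 0 7.5 0 0 0'; python3 -m creep '3.5 0 0 0 0 0 0; 3.5 0 0 0 0 0 0; 3.5 0 0 0 0 0 0; 3.5 0 0 0 0 0 0; 3.5 0 0 0 0 0 0' 40;  python3 to.py .5 -.244 .14 84.2 0
```

```text
clock: 2.08
position: [0.5016, -0.2435, 0.0268]
ee_rot: [2.335, 2.099, 0.001]
force: [0.3, -1.2, -0.3]
width: 0.992
gripper_force: 0.0
clock: 2.7
position: [0.5009, -0.243, 0.0257]
ee_rot: [-2.336, -2.101, 0.0]
force: [-3.3, 2.0, 1.6]
width: 0.495
gripper_force: 1.0
shift cm [ -0.11  -0.08 -11.43] turn deg [-0.   0.  -0.3] goal z [ 0. -0. -1.] now [ 0.5009 -0.243   0.0257] t 2.7 F [-3.3  2.   1.6] w 4.54 j [ 0.54  0.62 -0.26  1.93  0.26  0.62  0.01]
```

```bash
python3 -m creep '3.5 0 0 0 0 0 0; 3.5 0 0 0 0 0 0; 3.5 0 0 0 0 0 0' 40; python3 -m creep '3.5 0 0 -1 0 0 0; 3.5 0 0 -4 0 0 0; 3.5 0 0 -8 0 0 0; 3.5 0 0 -10 0 0 0; 3.5 0 0 -10 0 0 0';  python3 - <<'E'
from h import *
a=vision.get_image("top")[190:290,270:470,::-1];b=vision.get_image("side")[160:300,320:470,::-1]
cv2.imwrite("pics/g2.png",np.hstack([cv2.resize(a,(440,220),interpolation=3),cv2.resize(b,(330,308),interpolation=3)[88:]]))
E
python3 to.py .559 .0044 .16 85.8 0
```

```text
clock: 3.08
position: [0.5008, -0.2429, 0.0257]
ee_rot: [-2.336, -2.101, 0.0]
force: [-1.2, 0.5, 1.3]
width: 0.479
gripper_force: 40.0
clock: 3.7
position: [0.5021, -0.2434, 0.1275]
ee_rot: [2.334, 2.098, 0.002]
force: [-1.1, 0.6, -3.0]
width: 0.479
gripper_force: 40.0
shift cm [25.22  3.19 -3.48] turn deg [-0.  -0.  -1.9] goal z [ 0. -0. -1.] now [ 0.5006 -0.243   0.1253] t 3.8 F [-0.1  0.1 -4.1] w 4.37 j [ 0.58  0.48 -0.31  1.86  0.19  0.83  0.07]
```

View pics/g2.png

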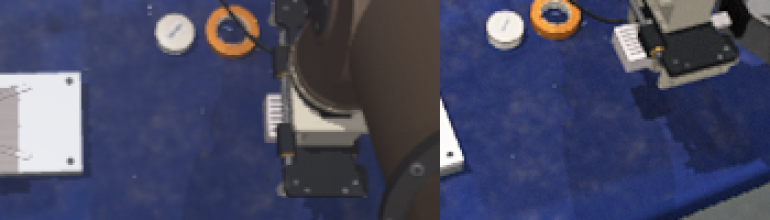

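The carrier is held level in the jaws, at 43.7 mm opening with 4 N on the wrist. The block nose shows at crop (272,118), and the deck is to the left. Carrying it to the deck.

```bash
python3 to.py .5461 .0043 .126 85.8 0
```

```text
shift cm [25.07  1.91 -0.07] turn deg [-0.  -0.  -1.9] goal z [ 0. -0. -1.] now [ 0.5006 -0.243   0.1253] t 3.8 F [-0.1  0.1 -4.1] w 4.37 j [ 0.58  0.48 -0.31  1.86  0.19  0.83  0.07]
```

```bash
python3 -m creep '3.5 3 .2 0 0 0 0; 3.5 8 .6 0 0 0 -.5; 3.5 14 1 0 0 0 -1; 3.5 19 1.5 0 0 0 -1.9; 3.5 23 1.8 0 0 0 -1.9'; python3 to.py .5461 .0043 .063 85.8 0
```

```text
clock: 4.42
position: [0.5426, -0.0137, 0.1244]
ee_rot: [-2.297, -2.14, 0.002]
force: [0.4, -1.1, -2.8]
width: 0.475
gripper_force: 40.0
shift cm [1.82 0.23 6.14] turn deg [-0.1 -0.   0.1] goal z [ 0. -0. -1.] now [ 0.5426 -0.0137  0.1244] t 4.42 F [ 0.4 -1.1 -2.8] w 4.36 j [ 0.19  0.47 -0.35  1.89  0.21  0.82 -0.35]
```

```bash
python3 -m creep '3.5 1.8 .2 1 0 0 0; 3.5 1.8 .2 4 0 0 0; 3.5 1.8 .2 6 0 0 0; 3.5 1.8 .2 6 0 0 0; 3.5 1.8 .2 6 0 0 0'; python3 - <<'E'
from h import *
a=vision.get_image("top")[190:290,170:350,::-1];b=vision.get_image("side")[195:315,190:370,::-1]
cv2.imwrite("pics/d1.png",np.hstack([cv2.resize(a,(400,222),interpolation=3),cv2.resize(b,(400,267),interpolation=3)[:222]]))
E
python3 to.py .5461 .0043 .0557 85.8 0
```

```text
clock: 5.05
position: [0.5465, 0.0017, 0.0657]
ee_rot: [-2.3, -2.139, 0.0]
force: [0.3, 0.4, -1.7]
width: 0.479
gripper_force: 40.0
shift cm [ 0.26 -0.11  1.07] turn deg [ 0.1 -0.   0. ] goal z [ 0. -0. -1.] now [0.547  0.0016 0.0664] t 5.15 F [-0.1  0.4 -4. ] w 4.37 j [ 0.13  0.56 -0.32  1.93  0.26  0.69 -0.42]
```

View pics/d1.png

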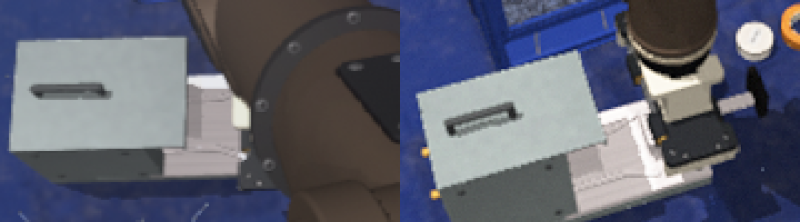

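The carrier hangs level just above the deck, with its plate at side crop (757,92) and the hood well clear. Lowering to contact.

```bash
python3 -m creep '3.5 .2 0 .4 0 0 0; 3.5 .2 0 .8 0 0 0; 3.5 .2 0 .95 0 0 0; 3.5 .2 0 .95 0 0 0'; python3 -m creep '3.5 0 0 .1 0 0 0; 3.5 0 0 .15 0 0 0; 3.5 0 0 .15 0 0 0'
```

```text
clock: 5.65
position: [0.5466, 0.0036, 0.0561]
ee_rot: [-2.301, -2.139, 0.0]
force: [-0.3, 0.9, -2.7]
width: 0.477
gripper_force: 40.0
clock: 6.02
position: [0.5467, 0.0036, 0.0556]
ee_rot: [2.3, 2.139, 0.0]
force: [-3.7, -0.5, 8.8]
width: 0.476
gripper_force: 40.0
```

```bash
python3 -m creep '6 0 0 0 0 0 0; 8 0 0 0 0 0 0; 8 0 0 0 0 0 0; 8 0 0 0 0 0 0'; python3 -m creep '8 0 0 -2 0 0 0; 8 0 0 -6 0 0 0; 8 -1 0 -10 0 0 0; 8 -4 0 -10 0 0 0; 4 -8 0 -10 0 0 0'; python3 to.py .53 -.17 .15 85.8 40
```

```text
clock: 6.52
position: [0.5467, 0.0036, 0.0547]
ee_rot: [2.301, 2.139, 0.0]
force: [0.3, -0.0, 0.1]
width: 0.849
gripper_force: 0.0
clock: 7.15
position: [0.5413, -0.0761, 0.1555]
ee_rot: [2.298, 2.141, 0.002]
force: [0.3, -0.1, 0.0]
width: 0.808
gripper_force: 0.0
shift cm [-9.45 -0.46  0.55] turn deg [ 0.  40.   0.2] goal z [ 0.05  0.64 -0.77] now [ 0.5413 -0.0761  0.1555] t 7.15 F [ 0.3 -0.1  0. ] w 7.42 j [ 0.3   0.43 -0.35  1.86  0.19  0.88 -0.21]
```

```bash
python3 -m creep '0 -3 0 0 0 9 0; 0 -6 -.2 0 0 18 0; 0 -9 -.4 0 0 27 0; 0 -9.4 -.46 .5 0 36 .2; 0 -9.4 -.46 2 0 43 .2'; python3 to.py .5359 -.1438 .0766 85.8 43
```

```text
clock: 7.78
position: [0.5297, -0.1723, 0.1346]
ee_rot: [-1.861, -1.718, -0.737]
force: [-0.1, -0.2, -0.8]
width: 0.266
gripper_force: 0.0
shift cm [-1.86  0.39  6.21] turn deg [ 0.3 -0.2 -0.3] goal z [ 0.05  0.68 -0.73] now [ 0.5297 -0.1723  0.1346] t 7.78 F [-0.1 -0.2 -0.8] w 2.44 j [ 0.96  0.78 -0.58  1.65 -0.32  1.14  0.57]
```

```bash
python3 -m creep '0 -.9 .2 3 0 0 0; 0 -1.86 .4 6.2 0 0 0; 0 -1.86 .4 6.2 0 0 0; 0 -1.86 .4 6.2 0 0 0'; python3 - <<'E'
from h import *
a=vision.get_image("top")[190:290,170:410,::-1];b=vision.get_image("side")[175:315,190:410,::-1]
cv2.imwrite("pics/p1.png",np.hstack([cv2.resize(a,None,fx=1.8,fy=1.8,interpolation=3),cv2.resize(b,None,fx=1.66,fy=1.66,interpolation=3)[50:230]]))
E
python3 to.py .5359 -.1438 .0766 85.8 43
```

```text
clock: 8.28
position: [0.536, -0.1419, 0.0775]
ee_rot: [-1.859, -1.723, -0.731]
force: [0.1, 0.2, 0.2]
width: 0.006
gripper_force: 0.0
shift cm [-0.2  -0.02 -0.01] turn deg [ 0.2  0.1 -0.1] goal z [ 0.05  0.68 -0.73] now [ 0.5362 -0.1423  0.0779] t 8.38 F [0.7 0.6 0.1] w 0.05 j [ 0.92  0.84 -0.58  1.71 -0.32  1.    0.58]
```

View pics/p1.png

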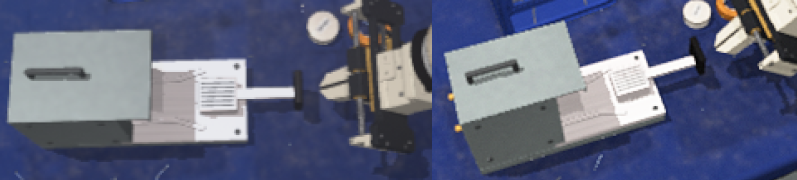

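The carrier sits flat on the deck with its block at crop (218,93), centred before the flared rails. The closed, leaning fingertips at (320,90) are about 2 cm behind the plate at (298,90). Pushing.

```bash
python3 -m creep '0 .6 0 .55 0 0 0; 0 1.2 0 1.1 0 0 0; 0 1.8 0 1.65 0 0 0; 0 2.3 0 2.2 0 0 0; 0 2.92 0 2.73 0 0 0'; python3 -m creep '0 .6 0 .55 0 0 0; 0 1.2 0 1.1 0 0 0; 0 1.8 0 1.65 0 0 0; 0 2.3 0 2.2 0 0 0; 0 2.92 0 2.73 0 0 0'; python3 to.py .5465 0 .0766 85.8 43
```

```text
clock: 9.0
position: [0.5387, -0.1012, 0.0766]
ee_rot: [-1.86, -1.722, -0.731]
force: [-0.6, -2.5, 0.7]
width: 0.008
gripper_force: 1.0
clock: 9.62
position: [0.5416, -0.0611, 0.0765]
ee_rot: [-1.859, -1.722, -0.731]
force: [0.1, -2.6, 0.9]
width: 0.007
gripper_force: 1.0
shift cm [4.49 0.02 4.17] turn deg [ 0.   0.  -0.2] goal z [ 0.05  0.68 -0.73] now [ 0.5416 -0.0611  0.0765] t 9.62 F [ 0.1 -2.6  0.9] w 0.07 j [ 0.84  0.82 -0.62  1.81 -0.37  0.87  0.53]
```

```bash
python3 -m creep '0 .6 0 .55 0 0 0; 0 1.2 0 1.1 0 0 0; 0 1.8 0 1.65 0 0 0; 0 2.3 0 2.2 0 0 0; 0 2.92 0 2.73 0 0 0'; python3 - <<'E'
from h import *
a=vision.get_image("top")[190:290,170:410,::-1];b=vision.get_image("side")[175:315,190:410,::-1]
cv2.imwrite("pics/p2.png",np.hstack([cv2.resize(a,None,fx=1.8,fy=1.8,interpolation=3),cv2.resize(b,None,fx=1.66,fy=1.66,interpolation=3)[50:230]]))
E
python3 to.py .5480 .02 .0766 85.8 43
```

```text
clock: 10.25
position: [0.5446, -0.0213, 0.0764]
ee_rot: [-1.859, -1.722, -0.731]
force: [0.0, -1.7, 1.6]
width: 0.005
gripper_force: 1.0
shift cm [2.94 0.07 2.77] turn deg [-0.  -0.  -0.1] goal z [ 0.05  0.68 -0.73] now [ 0.5443 -0.0202  0.0768] t 10.35 F [-0.3 -0.3  0.7] w 0.01 j [ 0.8   0.81 -0.65  1.85 -0.39  0.81  0.51]
```

View pics/p2.png

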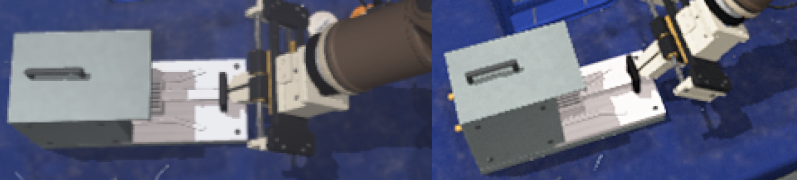

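The block is sliding straight between the rails, its rear visible under the brow at (155,97), with the fingertips centred on the plate (222,92). I continue in smaller steps and watch the force.

```bash
python3 -m creep '0 .3 0 .27 0 0 0; 0 .6 0 .55 0 0 0; 0 .9 0 .82 0 0 0; 0 1.2 0 1.1 0 0 0; 0 1.46 0 1.36 0 0 0';  python3 -m creep '0 .3 0 .27 0 0 0; 0 .6 0 .55 0 0 0; 0 .9 0 .82 0 0 0; 0 1.2 0 1.1 0 0 0; 0 1.46 0 1.36 0 0 0'
```

```text
clock: 10.98
position: [0.5461, -0.0015, 0.0765]
ee_rot: [-1.859, -1.722, -0.731]
force: [-0.1, -1.7, 0.4]
width: 0.006
gripper_force: 0.9
clock: 11.6
position: [0.5477, 0.0184, 0.0766]
ee_rot: [-1.859, -1.722, -0.731]
force: [0.5, -1.4, 0.6]
width: 0.005
gripper_force: 0.9
```

```bash
python3 -m creep '0 .3 0 .27 0 0 0; 0 .6 0 .55 0 0 0; 0 .75 0 .7 0 0 0'; python3 to.py .5480 .04 .0766 85.8 43
```

```text
clock: 11.98
position: [0.5484, 0.0287, 0.0766]
ee_rot: [-1.858, -1.722, -0.731]
force: [-0.4, -1.7, 0.6]
width: 0.001
gripper_force: 1.0
shift cm [ 0.82 -0.13  0.77] turn deg [ 0.  -0.  -0.1] goal z [ 0.05  0.68 -0.73] now [0.5484 0.0287 0.0766] t 11.97 F [-0.4 -1.7  0.6] w 0.01 j [ 0.74  0.8  -0.67  1.89 -0.43  0.73  0.47]
```

```bash
python3 -m creep '0 .15 0 .14 0 0 0; 0 .3 0 .27 0 0 0; 0 .45 0 .41 0 0 0; 0 .58 0 .55 0 0 0'; python3 -m creep '0 .15 0 .14 0 0 0; 0 .3 0 .27 0 0 0; 0 .45 0 .41 0 0 0'
```

```text
clock: 12.48
position: [0.5491, 0.0364, 0.0765]
ee_rot: [-1.859, -1.722, -0.731]
force: [-0.3, -2.1, 1.0]
width: 0.003
gripper_force: 1.0
clock: 12.85
position: [0.5494, 0.0425, 0.0765]
ee_rot: [-1.859, -1.722, -0.731]
force: [0.3, -1.1, -0.2]
width: 0.007
gripper_force: 0.8
```

```bash
python3 -m creep '0 .15 0 .14 0 0 0; 0 .3 0 .27 0 0 0; 0 .45 0 .41 0 0 0'; python3 - <<'E'
from h import *
a=vision.get_image("top")[210:280,230:350,::-1];b=vision.get_image("side")[200:280,260:380,::-1]
cv2.imwrite("pics/p3.png",np.hstack([cv2.resize(a,None,fx=3.3,fy=3.3,interpolation=3),cv2.resize(b,None,fx=3.3,fy=3.3,interpolation=3)[:231]]))
E
```

```text
clock: 13.22
position: [0.5505, 0.0459, 0.0761]
ee_rot: [-1.863, -1.722, -0.73]
force: [-5.4, -18.8, 10.6]
width: 0.007
gripper_force: 10.0
```

View pics/p3.png

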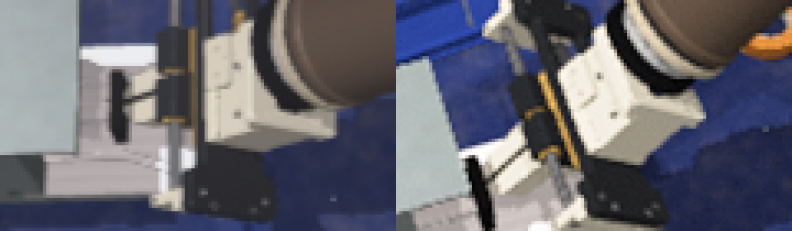

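A firm stop of 19 N at TCP y=0.046, which is inside the expected range. The plate at crop (118,105) is squarely pushed and close to the brow. Backing off, then I'll check the plate height numerically, since the picture allowance is used up.

```bash
python3 -m creep '0 -.4 0 -.37 0 0 0; 0 -1.5 0 -1.4 0 0 0; 0 -3.5 0 -3.3 0 0 0; 0 -5.5 0 -5.1 0 0 0; 0 -7.5 0 -7 0 0 0'; python3 -m creep '0 -2 0 -3 0 0 0; 0 -4 0 -6 0 0 0; 0 -4 0 -6 0 0 0'; cat > seat.py <<'E'
from h import *
from scipy.optimize import least_squares
B=np.array([.555,.1255]); a=np.radians(85.8); d=np.array([np.cos(a),np.sin(a)]); l=np.array([-d[1],d[0]])
obs={}
for n in("top","side"):
    im=vision.get_image(n); cv2.imwrite(f"pics/fin_{n}.png",im[:,:,::-1])
    # expected plate region: box x -75..-30, |y|<35, z 30..110
    P=[np.r_[B+x*d+y*l,z] for x in(-.08,-.03) for y in(-.03,.03) for z in(.03,.11)]
    q=proj(n,P); m=np.zeros(im.shape[:2],np.uint8); cv2.fillConvexPoly(m,cv2.convexHull(q.astype(np.int32)),1)
    k=((im.max(2)<60)&(m>0)).astype(np.uint8)
    c,lab,st,ce=cv2.connectedComponentsWithStats(k); i=1+np.argmax(st[1:,4]); print(n,st[i].tolist(),ce[i].round(1),sorted(st[1:,4])[-3:]); obs[n]=(lab==i)
np.savez("obs.npz",**obs)
# fit the plate silhouette: box x, y, z of carrier underside, pitch
def mask(n,v):
    x,y,z,p=v; pts=[]
    for X in(-.110,-.100):
        for Y in(-.022,.022):
            for Z in(.012,.054):
                # pitch nose-down about block centre underside
                u=X*np.cos(p)+Z*np.sin(p); w=-X*np.sin(p)+Z*np.cos(p)
                pts.append(np.r_[B+(x+u)*d+(y+Y)*l,z+w])
    h=cv2.convexHull((proj(n,pts)*16*4).astype(np.int32)); M=np.zeros((1600,2560),np.uint8); cv2.fillConvexPoly(M,h,1,shift=4); return cv2.resize(M.astype(np.float32),(640,400),interpolation=cv2.INTER_AREA)
for name,z,p in(("seated",.021,0),("on deck",.030,0),("tipped 10deg",.0255,np.radians(10)),("part 5deg",.023,np.radians(5))):
    best=min((sum(np.abs(mask(n,(x,y,z,p))-obs[n]).sum() for n in obs),x,y) for x in np.arange(.03,.085,.003) for y in(-.003,-.001,.001,.003))
    print(name,np.round(best,3))
E
python3 seat.py
```

```text
clock: 13.95
position: [0.5419, -0.0551, 0.0766]
ee_rot: [-1.859, -1.722, -0.731]
force: [0.8, -0.5, 0.6]
width: 0.002
gripper_force: 0.0
clock: 14.32
position: [0.5371, -0.1281, 0.0929]
ee_rot: [-1.865, -1.72, -0.732]
force: [0.1, 0.3, -1.0]
width: 0.004
gripper_force: 0.0
top [264, 232, 5, 21, 89] [265.8 241.9] [np.int32(89)]
side [281, 248, 9, 22, 89] [285.3 258.7] [np.int32(89)]
seated [ 9.775e+01  5.100e-02 -1.000e-03]
on deck [1.09062e+02 5.10000e-02 3.00000e-03]
tipped 10deg [1.81375e+02 4.50000e-02 3.00000e-03]
part 5deg [1.14688e+02 4.80000e-02 3.00000e-03]
```

```bash
python3 - <<'E'
from h import *
def blob(im,guess,r=14,th=60,off=(0,0),k=1):
    m=(im.max(2)<th).astype(np.uint8); c,lab,st,ce=cv2.connectedComponentsWithStats(m)
    g=(np.array(guess)-off)*k; i=min((i for i in range(1,c) if st[i,4]>30*k*k),key=lambda i:np.hypot(*(ce[i]-g)))
    p=np.argwhere(lab==i)[:,::-1]; return (ce[i]+.5)/k-.5+off, st[i,:4]/k, cv2.minAreaRect(p.astype(np.float32))
t0,s0=cv2.imread("pics/top0.png"),cv2.imread("pics/side0.png"); p=cv2.imread("pics/p1.png"); tf,sf=cv2.imread("pics/fin_top.png"),cv2.imread("pics/fin_side.png")
for th in(50,60,75):
    A=[(blob(t0,(440,254),th=th),blob(s0,(446,230),th=th)),
     (blob(p[:,:432],(335,240),th=th,off=(170,190),k=1.8),blob(p[:,432:],(349,237),th=th,off=(190,175+50/1.66),k=1.66)),
     (blob(tf,(266,242),th=th),blob(sf,(285,259),th=th))]
    for n,(a,b) in zip(("bench","deck","final"),A):
        P,e=tri(a[0],b[0]); print(th,n,P.round(4),"err",round(e,4),a[1][2:].round(1),b[1][2:].round(1),"ang",round(a[2][2],1),round(b[2][2],1))
    
E
```

```text
50 bench [ 0.4876 -0.3361  0.0367] err 0.0007 [ 8. 20.] [13. 22.] ang 90.0 63.4
50 deck [ 0.4779 -0.1317  0.1417] err 0.131 [22.8 22.8] [10.2 23.5] ang 5.4 67.6
50 final [0.5548 0.0716 0.0505] err 0.0022 [ 4. 21.] [ 9. 22.] ang 90.0 74.1
60 bench [ 0.4906 -0.3392  0.03  ] err 0.0011 [ 9. 21.] [13. 23.] ang 90.0 63.4
60 deck [ 0.5319 -0.0894  0.0741] err 0.0018 [ 5.  21.1] [10.2 24.1] ang 90.0 67.6
60 final [0.5548 0.0713 0.0493] err 0.0019 [ 5. 21.] [ 9. 22.] ang 90.0 74.1
75 bench [ 0.491  -0.3398  0.0247] err 0.0005 [11. 23.] [18. 24.] ang 90.0 19.7
75 deck [ 0.5542 -0.0973 -0.0033] err 0.0041 [ 7.2 22.8] [37.3 34.9] ang 90.0 83.9
75 final [0.554  0.0712 0.0509] err 0.0009 [ 6. 21.] [ 9. 22.] ang 90.0 71.6
```

```bash
cat > f2.py <<'E'
from h import *
from scipy.optimize import minimize
src=open("seat.py").read(); exec(src[src.index("def mask"):src.index("for name,z,p")])
B=np.array([.555,.1255]); a=np.radians(85.8); d=np.array([np.cos(a),np.sin(a)]); l=np.array([-d[1],d[0]])
obs={}
for n,g in(("top",(266,242)),("side",(285,259))):
    im=cv2.imread(f"pics/fin_{n}.png"); k=(im.max(2)<85).astype(np.uint8); c,lab,st,ce=cv2.connectedComponentsWithStats(k)
    i=min((i for i in range(1,c) if 30<st[i,4]<400),key=lambda i:np.hypot(*(ce[i]-g))); obs[n]=lab==i; print(n,st[i].tolist())
f=lambda v:sum(np.abs(mask(n,(v[0]/100,v[1]/100,v[2]/100,v[3]/10))-obs[n]).sum() for n in obs)
for p in(-.17,0,.1,.2):
    r=minimize(f,(5,0,2.4,p*10),method="Nelder-Mead",options=dict(initial_simplex=np.array([5,0,2.4,p*10])+np.r_[np.zeros((1,4)),.5*np.eye(4)])); print(p,round(r.fun,1),"x,y,z mm",(r.x[:3]*10).round(1),"pitch deg",np.degrees(r.x[3]/10).round(1))
im=cv2.imread("pics/fin_top.png").max(2); print(im[228:256:3,258:280])
E
python3 f2.py
```

```text
top [263, 231, 6, 22, 106]
side [281, 248, 9, 22, 96]
-0.17 76.4 x,y,z mm [52.  -2.6 26.2] pitch deg -4.0
0 72.7 x,y,z mm [50.6 -1.1 23.1] pitch deg -0.7
0.1 71.2 x,y,z mm [51.7 -2.3 23.6] pitch deg -1.9
0.2 74.8 x,y,z mm [50.9  0.6 28.3] pitch deg -1.5
[[221 226 233 236 238 237 237 238 238 237 237 237 237 237 238 238 233 228
  228 227 232 237]
 [144 144 147 159 166 134  86  83  90 124 154 163 165 170 164 165 177 175
  174 198 227 214]
 [145 145 157 170 153 102  48  48  47  46  96 151 167 155 145 160 172 173
  173 172 202 233]
 [146 146 158 172 155 103  47  48  47  45  52 127 172 171 172 171 172 172
  172 172 211 238]
 [146 147 161 166 134  81  46  46  46  45  52 128 175 174 174 175 174 174
  174 174 212 238]
 [148 161 174 174 155  99  46  46  46  44  51 129 175 175 174 175 176 176
  176 176 213 238]
 [137 145 154 152 124  70  44  44  44  42  55 130 174 174 174 174 174 174
  174 174 202 234]
 [147 147 160 174 153  95  42  42  41  40  66 137 176 176 176 176 176 176
  177 176 213 238]
 [162 162 161 171 171 170 134  52  45  45  70 136 172 171 172 173 173 173
  173 174 211 238]
 [178 181 181 179 179 180 180 180 180 167 164 178 175 174 176 179 179 180
  179 179 214 238]]
```

Every fit of the final pictures agrees: pitch within a few degrees of level, and the plate centre about 50 mm up (54 expected seated, 63 on the deck, more if tipped). With the firm stop, that means seated. The hand is clear, so I'm handing in.

```bash
python3 -c "
from cell import job; print(job.sign_off())"
```

```text
the job is handed in; nothing more can be done
None
```

The carrier was set on the deck and pushed by its end plate to a firm 19 N stop; camera fits indicate it is down flat in the recess, though I could not see the block itself under the hood; the hand was backed clear and the job handed in at about 14.5 s.

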